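Find the soft foot of a vacuum pump and press its shim tight

ROBOT

A 6-joint arm with a two-finger parallel gripper is mounted at the origin on the work surface. World frame = base frame: x ahead of the robot, y to its left, z up, the work surface at z = 0. Lengths are in mm, angles in rad, forces in N, time in s.
With the tool pointing down it reaches from about 300 to 775 mm from the base axis. Payload 14.6 kg.
Tool frame: the origin (TCP) lies between the finger pads; the fingertips stand 25 mm ahead of it and the grasp point (between the pads) lies 6 mm ahead of it; z points along the fingers, y is the line along which they close (so a half turn about z gives the same grasp; the last joint's range is limited). The gripper opens to 94 mm and grips with 3 to 60 N. Pads are 16 mm wide; open, the fingers measure 119 mm over their backs; the gripper's body (75 mm by 177 mm) begins 78 mm behind the grasp point.
Start: joints at [1.2, 0.3, 1.521, -0, 1.321, -0.067], TCP at [164.529, 524.804, 230.446] pointing down, gripper open.
Joint ranges: [-3.03, 3.03], [-0.79, 2.21], [0.23, 2.52], [-1.04, 4.18], [0, 3.07], [-2.55, 2.55]. Speed limits (rad/s): [2.22, 2.22, 2.57, 3.14, 3.14, 3.14].

INTERFACE

Orientations are given as [roll, pitch, yaw] about the fixed x, y, z axes, in that order (R = Rz(yaw) Ry(pitch) Rx(roll)).
In Python, from cell import manip gives the robot as it stands. The module is installed in compiled form; this text tells all that it offers.
- The arm moves only by the tool step_arm, never from a script. Its argument "series" is one flat list of numbers, 5 for each row, row after row: the shift along the world's x, y, z in mm, then the turn about the world's z in rad, then the closure, from 0 (fully open) to 1 (shut). In form: [dx, dy, dz, spin, jaw, dx, dy, dz, spin, jaw, ...]. A call has 1 to 20 rows; each row shifts and turns the commanded pose from where the row before left it; what a row does not reach is not made up. A row lasts 1/8 s, in which the tool goes at most 62.5 mm and 10.7 degrees, less where a joint would pass 70% of its speed; a pose out of reach is approached as far as the arm can. A call is refused whole if a number of a shift passes 62.5 or a number of a turn 0.188, either way. A call with a gripper value outside its range is refused whole. The fingers move at their own pace and stop on an object; "squeeze" is the grip in N (left out, the last holds). Time passes only in rows, so rows that do not move let the fingers close. It gives the time, the measured TCP pose, the force, the opening and the grip force at its end, in the units of the state.
- manip.read_state(): the state, without advancing time (a new reading comes with each control period).
- manip.camera(name): name is "scene" or "top" or "wrist"; returns (picture, depth): 384x512x3 uint8, blue, green, red; 384x512 float32, mm along the optical axis (not along the pixel's ray), 0 where there is no reading.
- manip.camera_info(name): a dict with "fovy" (degrees; the focal length in pixels is half the picture's height over the tangent of half this angle, whatever the lens; pixels are square), "cx", "cy" (the principal point, pixels), "eye" and "orientation" of the camera in the world. Camera axes: x right, y down, z forward; pixel columns grow to the right and rows downward; lengths in mm; the calibration is good to about 2 mm. A picture is of the moment at which its call begins: read the wrist's pose just before it. camera_info takes no time and is no camera call; for the wrist camera it gives the pose at the moment of the call.
- manip.sign_off(): hands the job in; it is judged then, once.
The state is a dict: "clock": time; "joints": joint angles; "qd": joint speeds; "effort": joint torques, N m; "eef_pos": TCP position; "eef_rot": TCP orientation; "wrist_force": force on the tool from outside, world axes, zero at the start; "moment": the same for the moment, N m; "finger_gap": finger opening in mm; "finger_force": force on a finger pad.
Only numpy, scipy, OpenCV 4.12 (cv2) and the standard library are available. Lean on these libraries where they do the work, as an engineer would, in place of code of your own. Each camera call takes 0.05 s, during which the arm holds its last target. There are 200 camera calls.

TASK

One corner of the vacuum pump's base plate is not properly shimmed, so the pump rocks. Press down on the feet at the plate's corners with your fingertips to find the one that rocks; then push that foot's tapered shim in under it, by its outer end, until it is tight and all four feet stand firm. Do not push on the three shims that are already tight, leave the pump where it stands, and leave everything else alone.

Things in the scene. Friction and masses are not known exactly. Their poses are not given: they have to be found in the camera images.
- bed: fixed dark steel bed plate, 320 x 370 x 4 mm, on which the pump stands; origin on the bench surface 15 mm beyond the plate's middle, right under the pump's middle; x runs along the pump, away from the robot at yaw 0
- pump: vacuum pump (motor, crankcase, two heads; 225 x 98 mm, 165 mm high) on its grey cast base plate (214 x 222 x 12 mm), 5 to 7 kg, loose; four flat feet stick out sideways at its corners, each on a shoe with two black rubber strips and a tapered steel shim between them. Origin 3 mm under the centre of the plate, 34 mm over the bench; x from fan cowl (robot's side) to heads, z up
- foot_near_left (a point): centre of the flat top of the pump plate's near left foot (seen from the robot), where to press; the foot is 44 mm along the pump's x, 52 across, 14 thick. Three feet sit hard on their shims (give under 1 mm). The fourth stands on rubber only: pressed here with about 4 to 9 N it sinks 3 to 4 mm, the foot diagonally opposite rises, and it springs back (nearly) when let go
- foot_near_right (a point): centre of the flat top of the pump plate's near right foot (seen from the robot), where to press; the foot is 44 mm along the pump's x, 52 across, 14 thick. Three feet sit hard on their shims (give under 1 mm). The fourth stands on rubber only: pressed here with about 4 to 9 N it sinks 3 to 4 mm, the foot diagonally opposite rises, and it springs back (nearly) when let go
- foot_far_left (a point): centre of the flat top of the pump plate's far left foot (seen from the robot), where to press; the foot is 44 mm along the pump's x, 52 across, 14 thick. Three feet sit hard on their shims (give under 1 mm). The fourth stands on rubber only: pressed here with about 4 to 9 N it sinks 3 to 4 mm, the foot diagonally opposite rises, and it springs back (nearly) when let go
- foot_far_right (a point): centre of the flat top of the pump plate's far right foot (seen from the robot), where to press; the foot is 44 mm along the pump's x, 52 across, 14 thick. Three feet sit hard on their shims (give under 1 mm). The fourth stands on rubber only: pressed here with about 4 to 9 N it sinks 3 to 4 mm, the foot diagonally opposite rises, and it springs back (nearly) when let go
- shim_a: tapered steel shim, 27 mm wide, under some foot (its centre 43 to 62 mm further along pump +x). Origin: middle of the lower edge of the outer face of its flat upright head (20 to 24 mm high), x inwards along the pump. Slides only along x on a ramp (rises 0.17 mm per mm), 5 to 9 N, and stops dead when tight. The loose foot's is backed out 19 to 25 mm; how far one sticks out does not tell which
- shim_b: tapered steel shim, 27 mm wide, under some foot (its centre 43 to 62 mm further along pump +x). Origin: middle of the lower edge of the outer face of its flat upright head (20 to 24 mm high), x inwards along the pump. Slides only along x on a ramp (rises 0.17 mm per mm), 5 to 9 N, and stops dead when tight. The loose foot's is backed out 19 to 25 mm; how far one sticks out does not tell which
- shim_c: tapered steel shim, 27 mm wide, under some foot (its centre 43 to 62 mm further along pump +x). Origin: middle of the lower edge of the outer face of its flat upright head (20 to 24 mm high), x inwards along the pump. Slides only along x on a ramp (rises 0.17 mm per mm), 5 to 9 N, and stops dead when tight. The loose foot's is backed out 19 to 25 mm; how far one sticks out does not tell which
- shim_d: tapered steel shim, 27 mm wide, under some foot (its centre 43 to 62 mm further along pump +x). Origin: middle of the lower edge of the outer face of its flat upright head (20 to 24 mm high), x inwards along the pump. Slides only along x on a ramp (rises 0.17 mm per mm), 5 to 9 N, and stops dead when tight. The loose foot's is backed out 19 to 25 mm; how far one sticks out does not tell which
- spare_shim: spare tapered steel shim lying loose on the bed plate before the pump, 70 x 27 x 20 mm; origin at the centre of its underside
- spanner: steel spanner, 160 mm long, lying on the bench; origin at its middle, x along it
- screwdriver: screwdriver, 190 mm long, lying on the bench; origin at its middle, x along it
- amber_bottle: brown bottle with black cap, 60 mm across, 130 mm high; origin at the centre of its underside
- grease_jar: low white jar, 66 mm across, 50 mm high; origin at the centre of its underside
- spirit_level: small aluminium spirit level, 150 x 22 x 36 mm; origin at the centre of its underside, x along it
- beaker: small glass beaker, 64 mm across, 70 mm high; origin at the centre of its underside
Not all that is in view belongs to the job. Leave any orange, purple or red look-alike of the part that bears shim_c alone.

How it is judged (in metres and radians):
On the way:
1. a foot of the pump plate has been pressed with the fingers so that the pump rocked (plate tilted more than 0.01 rad) (angle between pump's own z axis and vertical above 0.01 rad and contact force between the fingers and pump above 1 N), for 0.1 s.
At the end, for the whole second after the job is handed in: every one of the four shims carries its foot of the pump plate (more than 2 N each), the plate is level within 0.006 rad and the pump is at rest (contact force between each of shim_a, shim_b, shim_c, shim_d and pump above 2 N and angle between pump's own z axis and vertical below 0.006 rad and linear speed of pump below 0.01 m/s); the robot touches nothing.
It fails at once if a shim that was already tight was pushed on (more than 20 N on a shim that has not moved 3 mm) ((contact force between the fingers and shim_a above 20 N and distance of shim_a from where it was at the start of the episode below 0.003 m) or (contact force between the fingers and shim_b above 20 N and distance of shim_b from where it was at the start of the episode below 0.003 m) or (contact force between the fingers and shim_c above 20 N and distance of shim_c from where it was at the start of the episode below 0.003 m) or (contact force between the fingers and shim_d above 20 N and distance of shim_d from where it was at the start of the episode below 0.003 m)).
It fails at once if the pump was shoved or lifted more than 15 mm (distance of pump from where it was at the start of the episode above 0.015 m).
It fails at once if something else on the bench was moved or lifted more than 25 mm (distance of any of spare_shim, spanner, screwdriver, amber_bottle, grease_jar, spirit_level, beaker from where it was at the start of the episode above 0.025 m).
It also fails if it takes over 67 s, if anything falls off the work surface, if the arm or the gripper's body presses on something with over 40 N, if the wrist force passes 120 N, or if a joint passes its speed limit or range.

## Working session

There is one attempt and no reset: what is moved stays moved. The work goes in short steps, Python scripts to look and compute and a tool call to move; the robot and the scene stay as the last step left them, time stands still between calls to the robot, and variables do not carry over. Pictures are saved under pics/ and viewed, at most 10 in all, crops included, and the job is handed in when it is done.

Besides the shell and the picture viewer there is one more tool, called after ">>>" as name(argument=value, ...) on one line, values as JSON. step_arm: Moves the arm, as the interface text tells. Its arguments: {"type":"object","properties":{"series":{"type":"array"},"squeeze":{"type":"number"}},"required":["series"]}

```bash
mkdir -p pics; cat > h.py <<'E'
import numpy as np,cv2
from cell import manip
from scipy.spatial.transform import Rotation as R
def cam(n):
    i=manip.camera_info(n); p,d=manip.camera(n); return p,d,i
def pts(d,i):
    h,w=d.shape; f=h/2/np.tan(np.radians(i['fovy'])/2)
    v,u=np.mgrid[0:h,0:w]
    c=np.stack([(u-i['cx'])/f*d,(v-i['cy'])/f*d,d],-1)
    o=np.array(i['orientation']); M=o if o.shape==(3,3) else R.from_euler('xyz',o).as_matrix()
    return c@M.T+np.array(i['eye'])
E
python3 - <<'E'
from h import *
ps=[]
for n in ['top','scene']:
    p,d,i=cam(n); print(n,i); np.savez(n+'.npz',p=p,P=pts(d,i),d=d); cv2.imwrite(f'pics/{n}0.png',cv2.resize(p,(800,600),interpolation=cv2.INTER_CUBIC))
print(manip.read_state())
E
```

```text
top {'fovy': 44.11657007343537, 'cx': 255.72795042252002, 'cy': 186.4782939635932, 'eye': array([ 462.89908888,   81.41748413, 1117.7563073 ]), 'orientation': array([-3.03803691, -0.02555582, -1.57090407])}
scene {'fovy': 57.382797851630166, 'cx': 258.1048960237752, 'cy': 189.19589309917555, 'eye': array([1176.85724394,   61.38708181,  775.52871848]), 'orientation': array([-2.42641976, -0.00692824,  1.54231999])}
{'clock': 0.1, 'joints': array([ 1.20040190e+00,  3.00433713e-01,  1.52149543e+00, -3.53120383e-06,
        1.32065357e+00, -6.66351228e-02]), 'qd': array([ 0.00034746, -0.00156724, -0.0014757 ,  0.00299101,  0.00117994,
       -0.00171064]), 'effort': array([ 1.58949773e-03, -5.32643652e+01, -3.53283548e+01,  7.09891599e-02,
        2.34922307e-02, -8.14880946e-05]), 'eef_pos': array([164.46356734, 524.63651229, 229.94304661]), 'eef_rot': array([-3.14060457e+00, -6.25107267e-05,  2.83783419e+00]), 'wrist_force': array([ 0.88565697,  0.42435262, -0.38210868]), 'moment': array([-0.00930186,  0.00122928,  0.03244785]), 'finger_force': 0.0, 'finger_gap': 94.13769228838424}
```

View pics/top0.png

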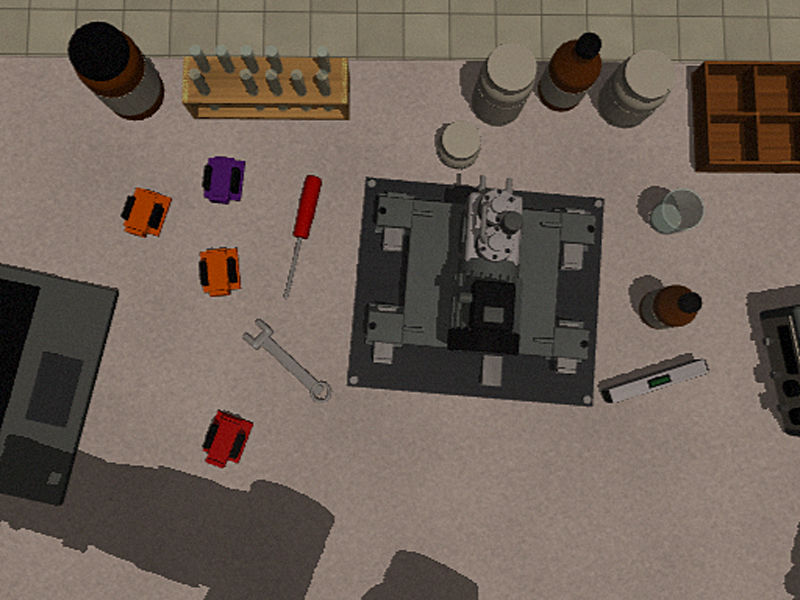

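View pics/scene0.png

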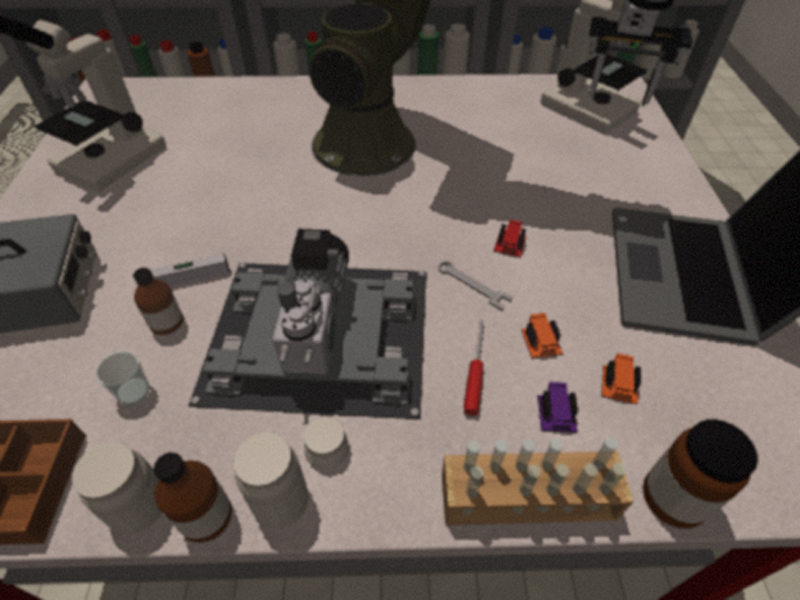

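```bash
python3 - <<'E'
from h import *
z=np.load('top.npz');p=z['p'];P=z['P']
c=p[110:262,220:390]; c=cv2.convertScaleAbs(cv2.resize(c,None,fx=3.9,fy=3.9,interpolation=cv2.INTER_CUBIC),alpha=1.6,beta=10)
cv2.imwrite('pics/c1.png',c)
for u,v in [(371,183),(600,203),(588,400),(352,380)]:
    a,b=int(u*.64),int(v*.64); print('bed',P[b,a].round(1))
# height map coarse
H=P[110:262,220:390,2]
m=np.clip(H*4,0,255).astype(np.uint8)
cv2.imwrite('pics/hm.png',cv2.resize(cv2.applyColorMap(m,cv2.COLORMAP_JET),None,fx=3.9,fy=3.9,interpolation=cv2.INTER_NEAREST))
E
```

```text
bed [745.5  97.8   6.3]
bed [ 717.9 -255.3    8. ]
bed [ 415.6 -228.8    4.6]
bed [446.1 124.5   5.9]
```

View pics/c1.png

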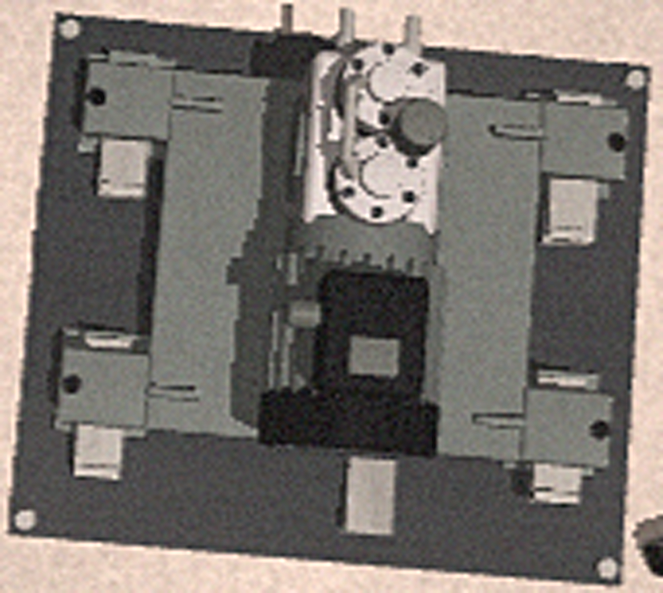

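View pics/hm.png

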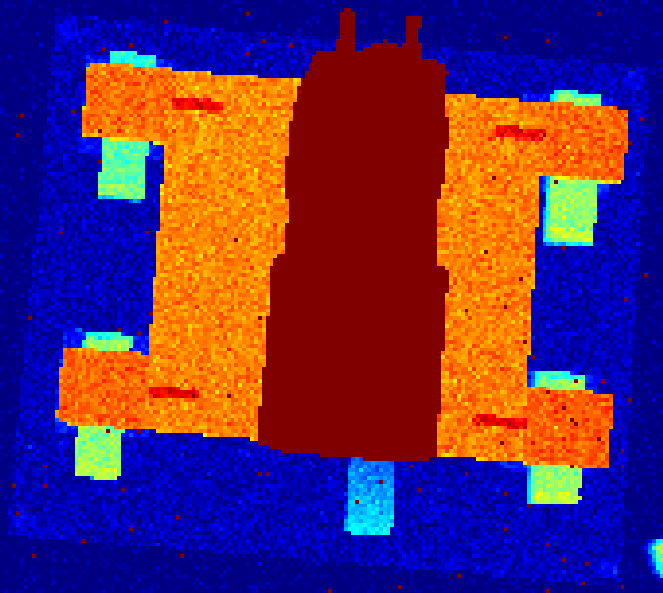

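```bash
python3 - <<'E'
from h import *
z=np.load('top.npz');P=z['P']
def at(u,v,r=2):
    a,b=int(220+u/3.9),int(110+v/3.9); return np.median(P[b-r:b+r+1,a-r:a+r+1].reshape(-1,3),0).round(1)
q=dict(NL=(104,388),NR=(568,428),FL=(128,101),FR=(582,144))
c={k:at(*v) for k,v in q.items()}
for k in c: print(k,c[k])
o=sum(c.values())/4; y=c['NL']-c['NR']+c['FL']-c['FR']; x=c['FL']-c['NL']+c['FR']-c['NR']
print('ctr',o,'yaw',-np.arctan2(y[0],y[1]),np.arctan2(x[1],x[0]),np.hypot(*y[:2])/2,np.hypot(*x[:2])/2)
yaw=-.086
ex=np.array([np.cos(yaw),np.sin(yaw)]);ey=np.array([-ex[1],ex[0]])
# shim head outer faces: points between 10 and 45 mm high near-side of foot
for k in c:
    d=P[...,:2]-c[k][:2]; a=d@ex; b=d@ey; Z=P[...,2]
    m=(abs(b)<40)&(a<-22)&(a>-75)&(Z>14)&(Z<44)
    print(k,m.sum(),'a',np.percentile(a[m],[1,5,50,95]).round(1),'b',np.percentile(b[m],[3,50,97]).round(1),'z',np.percentile(Z[m],[5,50,95]).round(1))
    f=(abs(b)<40)&(abs(a)<30)&(Z>46)&(Z<58); f1=f&(abs(b)<18)
    print('  foot a',np.percentile(a[f1],[1,99]).round(1),'b',np.percentile(b[f],[1,99]).round(1), 'spare' )
E
```

```text
NL [522.9  76.1  49.7]
NR [ 500.4 -193.    50.2]
FL [692.7  62.6  49. ]
FR [ 668.4 -207.3   49.2]
ctr [596.1   -65.4    49.525] yaw -0.08661024234824688 -0.08211217359534217 270.513973761061 169.47100046910685
NL 155 a [-51.7 -50.4 -37.2 -23.4] b [-12.8   0.   12.3] z [29.5 34.1 37. ]
  foot a [-21.4  21.4] b [-39.5  24.6] spare
NR 132 a [-44.  -42.9 -32.7 -23.2] b [-12.9   2.7  13.6] z [21.9 33.6 37.8]
  foot a [-21.3  21.3] b [-24.6  39.6] spare
FL 185 a [-55.3 -54.6 -39.8 -23. ] b [-29.5  -1.3  11.5] z [25.2 30.3 41.4]
  foot a [-21.9  21. ] b [-39.   23.9] spare
FR 213 a [-57.2 -56.6 -40.8 -24.5] b [-12.7   2.3  13.9] z [20.9 33.4 37.9]
  foot a [-20.5  22.2] b [-24.5  39.1] spare
```

>>> step_arm(series=[29.9,-37.4,-8,-0.1127,1,29.9,-37.4,-8,-0.1127,1,29.9,-37.4,-8,-0.1127,1,29.9,-37.4,-8,-0.1127,1,29.9,-37.4,-8,-0.1127,1,29.9,-37.4,-8,-0.1127,1,29.9,-37.4,-8,-0.1127,1,29.9,-37.4,-8,-0.1127,1,29.9,-37.4,-8,-0.1127,1,29.9,-37.4,-8,-0.1127,1,29.9,-37.4,-8,-0.1127,1,29.9,-37.4,-8,-0.1127,1,0,0,-25,0,1,0,0,-22,0,1,0,0,0,0,1,0,0,0,0,1], squeeze=10)

```text
clock: 2.1
eef_pos: [523.6, 76.1, 88.2]
eef_rot: [3.141, -0.0, 1.486]
wrist_force: [0.5, -0.1, 0.4]
finger_gap: 0.4
finger_force: 0.0
```

>>> step_arm(series=[0,0,-6,0,1,0,0,-5,0,1,0,0,-2,0,1,0,0,0,0,1,0,0,0,0,1])

```text
clock: 2.72
eef_pos: [523.4, 76.1, 75.4]
eef_rot: [3.141, -0.0, 1.485]
wrist_force: [-5.0, -0.7, 13.7]
finger_gap: 0.5
finger_force: 6.8
```

>>> step_arm(series=[0,0,-1,0,1,0,0,0,0,1])

```text
clock: 2.98
eef_pos: [523.5, 76.2, 75.1]
eef_rot: [3.141, -0.0, 1.486]
wrist_force: [-9.8, -0.1, 23.2]
finger_gap: 0.9
finger_force: 11.5
```

>>> step_arm(series=[0,0,-1,0,1,0,0,0,0,1])

```text
clock: 3.22
eef_pos: [523.7, 76.2, 74.9]
eef_rot: [3.14, -0.0, 1.486]
wrist_force: [-14.4, -0.5, 33.3]
finger_gap: 0.4
finger_force: 16.2
```

>>> step_arm(series=[0,0,15,0,1,0,0,15,0,1,34,-2.8,0,0,1,34,-2.8,0,0,1,34,-2.8,0,0,1,34,-2.8,0,0,1,34,-2.8,0,0,1,0,0,-15,0,1,0,0,-9,0,1,0,0,0,0,1,0,0,0,0,1])

```text
clock: 4.6
eef_pos: [693.2, 62.1, 79.1]
eef_rot: [3.141, -0.0, 1.486]
wrist_force: [-0.1, 0.3, 1.1]
finger_gap: 0.3
finger_force: 0.0
```

>>> step_arm(series=[0,0,-3,0,1,0,0,0,0,1,0,0,0,0,1])

```text
clock: 4.97
eef_pos: [693.3, 62.0, 75.6]
eef_rot: [3.141, 0.0, 1.485]
wrist_force: [-0.0, 0.7, 0.0]
finger_gap: 0.6
finger_force: 0.0
```

>>> step_arm(series=[0,0,-2,0,1,0,0,0,0,1,0,0,0,0,1])

```text
clock: 5.35
eef_pos: [693.5, 62.0, 73.8]
eef_rot: [3.141, -0.0, 1.485]
wrist_force: [0.8, 0.0, 4.3]
finger_gap: 0.2
finger_force: 2.0
```

>>> step_arm(series=[0,0,-1.5,0,1,0,0,0,0,1,0,0,0,0,1])

```text
clock: 5.72
eef_pos: [693.6, 62.1, 72.9]
eef_rot: [3.14, -0.0, 1.485]
wrist_force: [-2.0, -0.3, 9.6]
finger_gap: 0.7
finger_force: 5.0
```

>>> step_arm(series=[0,0,-1.5,0,1,0,0,0,0,1,0,0,0,0,1])

```text
clock: 6.1
eef_pos: [693.7, 62.1, 72.6]
eef_rot: [3.14, -0.0, 1.485]
wrist_force: [-6.9, 0.6, 19.1]
finger_gap: 0.5
finger_force: 9.5
```

>>> step_arm(series=[0,0,40,0,1,0,0,55,0,1,0,0,55,0,1,0,0,50,0,1,-3.6,-38.5,0,0,1,-3.6,-38.5,0,0,1,-3.6,-38.5,0,0,1,-3.6,-38.5,0,0,1,-3.6,-38.5,0,0,1,-3.6,-38.5,0,0,1,-3.6,-38.5,0,0,1,0,0,-55,0,1,0,0,-55,0,1,0,0,-50,0,1,0,0,-31,0,1,0,0,0,0,1,0,0,0,0,1])

```text
clock: 8.22
eef_pos: [667.9, -207.5, 79.0]
eef_rot: [-3.141, -0.0, 1.485]
wrist_force: [0.4, -0.5, -0.8]
finger_gap: 0.4
finger_force: 0.0
```

>>> step_arm(series=[0,0,-2.5,0,1,0,0,0,0,1,0,0,0,0,1])

```text
clock: 8.6
eef_pos: [668.1, -207.5, 77.0]
eef_rot: [-3.142, 0.0, 1.485]
wrist_force: [0.1, -0.9, -0.1]
finger_gap: 0.7
finger_force: 0.0
```

>>> step_arm(series=[0,0,-1.5,0,1,0,0,0,0,1,0,0,0,0,1])

```text
clock: 8.98
eef_pos: [668.2, -207.5, 75.7]
eef_rot: [3.141, 0.0, 1.485]
wrist_force: [-1.0, 0.1, 2.2]
finger_gap: 0.4
finger_force: 1.5
```

>>> step_arm(series=[0,0,-1.5,0,1,0,0,0,0,1,0,0,0,0,1])

```text
clock: 9.35
eef_pos: [668.3, -207.6, 75.4]
eef_rot: [3.141, 0.0, 1.485]
wrist_force: [-5.2, 2.5, 12.7]
finger_gap: 0.4
finger_force: 6.3
```

>>> step_arm(series=[0,0,15,0,1,0,0,12,0,1,-33.6,2.9,0,0,1,-33.6,2.9,0,0,1,-33.6,2.9,0,0,1,-33.6,2.9,0,0,1,-33.6,2.9,0,0,1,0,0,-15,0,1,0,0,-9,0,1,0,0,0,0,1,0,0,0,0,1])

```text
clock: 10.72
eef_pos: [500.6, -193.0, 76.5]
eef_rot: [-3.141, -0.0, 1.486]
wrist_force: [1.5, 0.2, 0.6]
finger_gap: 0.5
finger_force: 0.0
```

>>> step_arm(series=[0,0,-1.5,0,1,0,0,0,0,1,0,0,0,0,1])

```text
clock: 11.1
eef_pos: [500.6, -193.0, 76.0]
eef_rot: [3.141, 0.0, 1.486]
wrist_force: [-1.2, 1.4, 8.2]
finger_gap: 0.8
finger_force: 4.1
```

>>> step_arm(series=[0,0,-1.5,0,1,0,0,0,0,1,0,0,0,0,1])

```text
clock: 11.48
eef_pos: [500.7, -193.1, 75.6]
eef_rot: [3.14, 0.0, 1.486]
wrist_force: [-8.5, 4.6, 22.5]
finger_gap: 0.8
finger_force: 11.3
```

>>> step_arm(series=[0,0,-1,0,1,0,0,0,0,1,0,0,0,0,1])

```text
clock: 11.85
eef_pos: [500.8, -193.1, 75.4]
eef_rot: [3.14, 0.001, 1.486]
wrist_force: [-12.9, 4.7, 33.0]
finger_gap: 0.4
finger_force: 16.2
```

```bash
python3 - <<'E'
from h import *
P=np.load('top.npz')['P']
yaw=-.086;ex=np.array([np.cos(yaw),np.sin(yaw)]);ey=np.array([-ex[1],ex[0]])
c=np.array([692.7,62.6]);d=P[...,:2]-c;a=d@ex;b=d@ey;Z=P[...,2]
for lo,hi in [(-60,-52),(-52,-44),(-44,-36),(-36,-26)]:
    m=(abs(b)<22)&(a>lo)&(a<hi)&(Z>14)&(Z<44)
    print(lo,m.sum(),np.percentile(a[m],[2,50]).round(1),'b',np.percentile(b[m],[3,50,97]).round(1),'z',np.median(Z[m]).round(1))
b0=0
t=c-80*ex; print('descend',t, 'dir',ex)
E
```

```text
-60 23 [-54.9 -54.2] b [-13.   -0.4  11.2] z 29.2
-52 43 [-51.9 -48.7] b [-13.9  -0.   11.9] z 31.4
-44 37 [-43.4 -40.1] b [-13.1  -1.3  10.4] z 30.3
-36 46 [-35.8 -31. ] b [-12.6  -0.8  11. ] z 29.7
descend [612.99565771  69.47152239] dir [ 0.99630428 -0.08589403]
```

>>> step_arm(series=[0,0,40,0,1,0,0,55,0,1,0,0,55,0,1,0,0,45,0,1,14,32.7,0,0,1,14,32.7,0,0,1,14,32.7,0,0,1,14,32.7,0,0,1,14,32.7,0,0,1,14,32.7,0,0,1,14,32.7,0,0,1,14,32.7,0,0,1,0,0,-55,0,1,0,0,-55,0,1,0,0,-50,0,1,0,0,0,0,1,0,0,0,0,1])

```text
clock: 13.98
eef_pos: [613.2, 68.7, 110.1]
eef_rot: [3.139, -0.0, 1.485]
wrist_force: [-0.5, 0.1, 0.7]
finger_gap: 0.0
finger_force: 0.0
```

```bash
python3 - <<'E'
from h import *
print(manip.read_state()['eef_pos'])
p,d,i=cam('top'); q,d2,_=cam('scene')
a=cv2.resize(p[100:200,210:310],(580,580),interpolation=cv2.INTER_CUBIC)
cv2.imwrite('pics/c2.png',cv2.convertScaleAbs(a,alpha=1.6))
E
```

```text
[613.15344986  68.69185839 110.11666666]
```

View pics/c2.png

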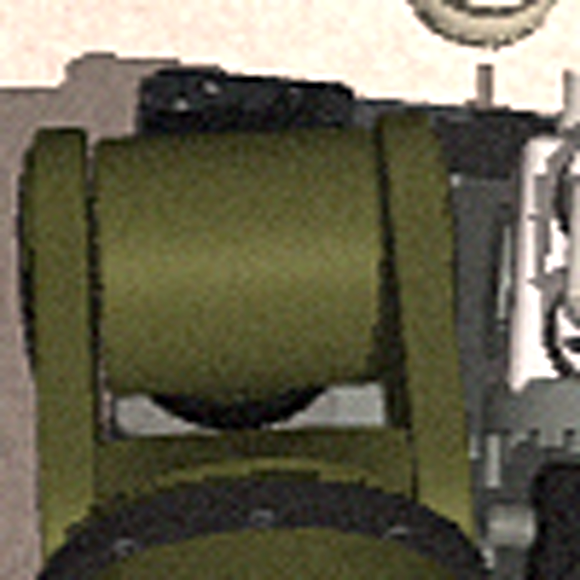

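The arm hides the shim (pixels ~(250,300)). The white pump heads, from about column 515, stay clear of the wrist, whose edge is at about 465. I'll go down beside the shim head.

>>> step_arm(series=[0,0,-30,0,1,0,0,-25,0,1,0,0,-12,0,1,0,0,0,0,1,0,0,0,0,1])

```text
clock: 14.7
eef_pos: [612.8, 68.6, 42.4]
eef_rot: [3.14, -0.0, 1.485]
wrist_force: [-1.0, 0.8, 0.1]
finger_gap: 0.4
finger_force: 0.0
```

>>> step_arm(series=[5,-0.43,0,0,1,4,-0.34,0,0,1,2,-0.17,0,0,1,0,0,0,0,1,0,0,0,0,1])

```text
clock: 15.32
eef_pos: [623.1, 67.6, 40.9]
eef_rot: [-3.141, 0.0, 1.485]
wrist_force: [-1.1, -0.3, -0.6]
finger_gap: 0.6
finger_force: 0.0
```

>>> step_arm(series=[2,-0.17,0,0,1,0,0,0,0,1,0,0,0,0,1])

```text
clock: 15.7
eef_pos: [625.1, 67.5, 40.9]
eef_rot: [-3.141, 0.0, 1.485]
wrist_force: [-0.2, 0.4, -0.3]
finger_gap: 0.3
finger_force: 0.0
```

>>> step_arm(series=[2,-0.17,0,0,1,0,0,0,0,1,0,0,0,0,1])

```text
clock: 16.08
eef_pos: [627.1, 67.3, 40.9]
eef_rot: [-3.141, 0.0, 1.485]
wrist_force: [-0.1, -0.1, -0.1]
finger_gap: 0.8
finger_force: 0.0
```

>>> step_arm(series=[1,-0.09,0,0,1,1,-0.09,0,0,1,0,0,0,0,1])

```text
clock: 16.45
eef_pos: [628.7, 67.2, 41.0]
eef_rot: [-3.14, 0.0, 1.485]
wrist_force: [-6.2, -0.3, 2.7]
finger_gap: 0.6
finger_force: 2.5
```

>>> step_arm(series=[1,-0.09,0,0,1,1,-0.09,0,0,1,0,0,0,0,1])

```text
clock: 16.82
eef_pos: [630.7, 67.1, 41.1]
eef_rot: [-3.14, 0.0, 1.485]
wrist_force: [-6.4, 0.7, 4.0]
finger_gap: 0.5
finger_force: 2.9
```

Sliding at about 6 N, as expected for the loose shim. Continuing, with a slight rise along the ramp.

>>> step_arm(series=[2,-0.17,0.3,0,1,2,-0.17,0.3,0,1,2,-0.17,0.3,0,1,2,-0.17,0.3,0,1,0,0,0,0,1])

```text
clock: 17.45
eef_pos: [638.9, 66.4, 42.3]
eef_rot: [-3.141, 0.0, 1.486]
wrist_force: [-4.7, 0.4, 3.8]
finger_gap: 0.5
finger_force: 2.3
```

>>> step_arm(series=[2,-0.17,0.3,0,1,2,-0.17,0.3,0,1,2,-0.17,0.3,0,1,0,0,0,0,1])

```text
clock: 17.95
eef_pos: [644.5, 65.9, 43.1]
eef_rot: [-3.139, 0.0, 1.485]
wrist_force: [-9.1, 0.4, 6.4]
finger_gap: 0.6
finger_force: 4.3
```

>>> step_arm(series=[1,-0.09,0.2,0,1,1,-0.09,0.2,0,1,0,0,0,0,1])

```text
clock: 18.32
eef_pos: [645.9, 65.8, 43.4]
eef_rot: [-3.138, 0.0, 1.486]
wrist_force: [-12.5, -0.3, 7.8]
finger_gap: 0.4
finger_force: 6.2
```

Moved about 17 mm so far, and the force is rising.

>>> step_arm(series=[1,-0.09,0.2,0,1,1,-0.09,0.2,0,1,0,0,0,0,1])

```text
clock: 18.7
eef_pos: [647.5, 65.7, 43.6]
eef_rot: [-3.137, 0.0, 1.486]
wrist_force: [-15.0, 0.8, 8.7]
finger_gap: 0.2
finger_force: 7.6
```

>>> step_arm(series=[1,-0.09,0.2,0,1,1,-0.09,0.2,0,1,0,0,0,0,1])

```text
clock: 19.08
eef_pos: [648.0, 65.6, 43.7]
eef_rot: [-3.132, 0.001, 1.486]
wrist_force: [-28.0, 1.3, 15.0]
finger_gap: 0.5
finger_force: 14.0
```

>>> step_arm(series=[1,-0.09,0.2,0,1,0,0,0,0,1])

```text
clock: 19.32
eef_pos: [648.0, 65.6, 43.6]
eef_rot: [-3.13, 0.001, 1.486]
wrist_force: [-35.0, 1.1, 18.2]
finger_gap: 0.5
finger_force: 17.6
```

>>> step_arm(series=[1,-0.09,0,0,1,0,0,0,0,1,0,0,0,0,1])

```text
clock: 19.7
eef_pos: [648.2, 65.6, 43.6]
eef_rot: [-3.127, 0.001, 1.486]
wrist_force: [-42.5, 1.7, 23.4]
finger_gap: 0.2
finger_force: 21.7
```

>>> step_arm(series=[-4,0.34,0,0,1,-8,0.7,0,0,1,-10,0.9,0,0,1,0,0,25,0,1,0,0,40,0,1,16,-1.3,0,0,1,26,-2.2,0,0,1,26,-2.2,0,0,1,0,0,-15,0,1,0,0,-10,0,1,0,0,0,0,1,0,0,0,0,1])

```text
clock: 21.2
eef_pos: [699.0, 61.4, 85.0]
eef_rot: [3.141, -0.0, 1.486]
wrist_force: [0.3, -0.0, 1.2]
finger_gap: 0.3
finger_force: 0.0
```

Stopped dead. Next I'll press the far left foot again to check it.

>>> step_arm(series=[-5,0,-5,0,1,0,0,-3,0,1,0,0,0,0,1,0,0,0,0,1])

```text
clock: 21.7
eef_pos: [694.2, 61.3, 76.5]
eef_rot: [3.141, -0.0, 1.485]
wrist_force: [0.6, -0.4, 0.6]
finger_gap: 0.8
finger_force: 0.0
```

>>> step_arm(series=[0,0,-1.5,0,1,0,0,0,0,1,0,0,0,0,1])

```text
clock: 22.08
eef_pos: [694.3, 61.3, 75.9]
eef_rot: [3.141, -0.0, 1.485]
wrist_force: [-4.6, -1.2, 7.6]
finger_gap: 0.4
finger_force: 3.8
```

>>> step_arm(series=[0,0,-1,0,1,0,0,0,0,1,0,0,0,0,1])

```text
clock: 22.45
eef_pos: [694.4, 61.3, 75.8]
eef_rot: [3.14, -0.0, 1.485]
wrist_force: [-7.2, -0.6, 14.6]
finger_gap: 0.3
finger_force: 7.1
```

>>> step_arm(series=[0,0,10,0,1,0,0,40,0,1,0,0,50,0,1,0,0,0,0,1,0,0,0,0,1,0,0,0,0,1,0,0,0,0,1])

```text
clock: 23.32
eef_pos: [693.9, 61.3, 172.9]
eef_rot: [-3.14, 0.0, 1.485]
wrist_force: [-0.0, 0.2, 1.0]
finger_gap: 0.8
finger_force: 0.0
```

```bash
python3 -c "
from cell import manip
print(manip.read_state()['wrist_force'],manip.sign_off())"
```

```text
the job is handed in; nothing more can be done
[-0.02994766  0.19024719  1.00425931] None
```

The far left foot was the one that rocked; I pushed its shim in about 20 mm until it stopped dead, the foot then pressed firm level with the other three, and the job was handed in at about 23 s (no verdict was returned).

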